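# Shut the marked gas valve under the sliding cover

### The arm

A 6-joint arm with a two-finger parallel gripper is mounted at the origin on the work surface. World frame = base frame: x ahead of the robot, y to its left, z up, the work surface at z = 0. Lengths are in m, angles in degrees, forces in N, time in s.
With the tool pointing down it reaches from about 0.35 to 0.875 m from the base axis. Payload 4.2 kg.
Tool frame: the origin (TCP) lies on the front face of the gripper's body, between the roots of the fingers; the fingertips stand 70 mm ahead of it and the grasp point (between the pads) lies 51 mm ahead of it; x points along the fingers, y is the direction in which the jaws open and shut, and the axes are right-handed (so a half turn about x gives the same grasp; the last joint's range is limited). The gripper opens to 87 mm and grips with 3 to 60 N. Pads are 19 mm wide; open, the fingers measure 117 mm over their backs; the gripper's body (75 mm by 190 mm) begins 51 mm behind the grasp point.
Start: joints at [-50.73, 22.042, 0.453, 0, -68.411, -14.817], TCP at [0.259, -0.569, 0.292] pointing down, gripper open.
Joint ranges: [-179.83, 179.83], [-69.29, 118.12], [-61.27, 80.66], [-181.25, 117.63], [-171.15, -9.14], [-177.46, 177.46]. Speed limits (degrees/s): [159.86, 159.86, 180, 180, 180, 180].

### API

Orientations are given as a 3x3 rotation matrix whose columns are the frame's x, y, z axes.
In Python, from station import r, viewer, spotter gives the robot as it stands.
- The arm moves only by the tool move_arm, never from a script. Its argument "series" is a list that holds one entry, the list of rows, each a list of 7 numbers: the turn, a rotation vector about the world's x, y, z scaled (see below), then the shift along the world's x, y, z scaled (see below), then the opening, from 0 (shut) to 1 (fully open). A call has 1 to 20 rows; each row shifts and turns the pose as measured when the row begins; what a row does not reach is not made up. The controller multiplies each number of a shift by 60 mm and each number of a turn by 8 degrees. A row lasts 1/8 s, in which the tool goes at most 62.5 mm and 10.7 degrees, less where a joint would pass 70% of its speed; a pose out of reach is approached as far as the arm can. A call with a number of a shift or a turn outside -1 to 1 is refused whole. A call with a gripper value outside its range is refused whole. The fingers move at their own pace and stop on an object; the grip force is fixed at half the most. Time passes only in rows, so rows that do not move let the fingers close. It gives the time, the measured TCP pose, the force and the opening at its end, in the units of the state.
- r.sense(): the state, without advancing time (a new reading comes with each control period).
- viewer.capture(name): name is "side" or "top" or "wrist"; returns (picture, depth): 400x640x3 uint8, red, green, blue; 400x640 float32, m along the optical axis (not along the pixel's ray), 0 where there is no reading.
- viewer.camera_params(name): a dict with "mtx" (3x3 intrinsics, pixels), "pose" (4x4, takes a point from camera to world coordinates). Camera axes: x right, y down, z forward; pixel columns grow to the right and rows downward; lengths in m; the calibration is good to about 2 mm. The wrist camera is an equidistant fisheye: a pixel r from the principal point sees the ray r / f radians off the axis. A picture is of the moment at which its call begins: read the wrist's pose just before it. camera_params takes no time and is no camera call; for the wrist camera it gives the pose at the moment of the call.
- r.finish_job(): hands the job in, once; it reports no verdict.
Trained networks look in the newest picture that a camera, given by its name, has taken for a name from the list of things; names that differ only in an ending like _2 or _b are one class to them, and where a whole thing is asked for, a point or a joint stands for the part that bears it (a point fixed in the world has none). Each returns a list of dicts, best first, with "conf" (0 to 1); they miss things now and then, are a little off and sometimes report something else, mostly with a low value. They report only what shows in the picture. A call takes as long as a camera call.
- spotter.find_in(camera, name): "centre" ([column, row] in pixels, amid what is visible of it).
- spotter.trace(camera, name): "mask" (400x640 bool, what is visible of it) and "centre" ([column, row] in pixels, amid what is visible of it).
The state is a dict: "time_s": time; "joints": joint angles; "joint_velocities": joint speeds; "effort": joint torques, N m; "tcp_pos": TCP position; "ee_rot": TCP orientation; "wrist_force": force on the tool from outside, world axes, zero at the start; "moment": the same for the moment, N m; "gripper_width": opening from 0.0 (shut) to 1.0 (fully open).
Only numpy, scipy, OpenCV 4.12 (cv2) and the standard library are available. Lean on these libraries where they do the work, as an engineer would, in place of code of your own. Each camera call takes 0.05 s, during which the arm holds its last target.

### The job

Shut off the gas at the manifold box on the welding bench: push its steel cover by the upright lip all the way aside until it stops, then push the valve handle that carries the round disc round to its stop, so that it lies fully shut across its pipe. Only push, with the fingertips or the outside of the fingers: do not pinch the lip or a handle, and do not lift anything. Leave the other handle as it is, and do not disturb the can, the tin cup and the hammer.

Things in the scene. Friction and masses are not known exactly. Their poses are not given: they have to be found in the camera images.
- box: Grey steel manifold box fixed to the bench, z up. Its origin is on the bench; it spans x -160 to +140 mm, y -80 to +215 mm, 62 mm high, with steel guide rails on its two x edges (tops 74 mm up). The half at y < 62 mm is a well under the cover; at y > 62 mm is a flat deck onto which the cover slides. Pipe stubs stick out of the -y face to y = -110 mm
- well (a point): Middle of the well's floor, 6 mm above the bench. Inside, the open well is 270 mm along the box's x by 134 mm along its y, 56 mm deep. Two pipes cross it along the box's y, 110 mm apart, with one valve each, 25 mm to +y of this point and 65 mm to +x or 45 mm to -x of it; which one is the marked valve varies
- cover (a joint): Travel (m) of the flat steel cover along the box's +y: 0 = closed over the well, 0.13 = fully aside against its stop, well open. It may start up to 15 mm open. Friction about 3 N plus 8 N per m/s; it stays where it is left. The plate is 278 by 144 mm, its top 67 mm above the bench
- cover_lip (a point): Middle of the top edge of the cover's upright lip, on its outer (-y) face. The lip stands along the -y edge of the cover, 200 mm long (along the box's x), 8 mm thick (it extends 8 mm to +y of this point), 20 mm high: from 67 to 87 mm above the bench. It moves with the cover; push it towards the box's +y
- handle_marked (a joint): Angle (rad) of the marked handle: 0 = open, the handle points to the box's -y, along its pipe; 1.571 = fully shut at its stop, the handle points to the box's -x, across its pipe. Seen from above it turns clockwise as it shuts. It starts between 0 and 0.25. Friction torque 0.15 N m; it stays where it is left. The turning centre is point marked_hub
- marked_hub (a point): On the turning axis of the marked handle, 54 mm above the bench, at the underside of the disc. The handle is a flat steel bar 16 mm wide, 12 mm thick (42 to 54 mm above the bench), reaching 65 mm from the axis. What marks it is a plain round steel disc, 44 mm across and 4 mm thick, lying on top of its hub; the other handle has only a 14 mm nut there
- marked_tip (a point): Middle of the free end of the marked handle, 65 mm from the axis, 48 mm above the bench
- plain_hub (a point): On the turning axis of the other handle, 54 mm above the bench. It is the same bar without the disc: a 14 mm nut sits on its hub
- plain_tip (a point): Middle of the free end of the other handle, 65 mm from the axis, 48 mm above the bench; it must stay where it is
- can: Grey closed can standing on the bench beyond the box's -y side, 60 mm across, 130 mm high, loose; origin at the centre of its underside. Leave it alone
- tin: Dark steel cup standing on the bench beyond the box's -y side, 64 mm across, 60 mm high, loose; origin at the centre of its underside. Leave it alone
- hammer: Hammer about 260 mm long lying on the bench beyond the box's +y side, loose; its handle lies along its own x. Leave it alone

How it is judged:
By the outcome, as a careful person would: the job done as asked, in the order asked, and still so for the second after the job is handed in, with the robot touching nothing.
It also fails if it takes over 45 s, if anything falls off the work surface, if the arm or the gripper's body presses on something with over 40 N, if the wrist force passes 120 N, or if a joint passes its speed limit or range.

## Working session

There is one attempt and no reset: what is moved stays moved. The work goes in short steps, Python scripts to look and compute and a tool call to move; the robot and the scene stay as the last step left them, time stands still between calls to the robot, and variables do not carry over. Pictures are saved under pics/ and viewed, and the job is handed in when it is done.

Besides the shell and the picture viewer there is one more tool, called after "Request:" in YAML: its name, and indented under it one key for each argument. move_arm: Moves the arm, as the interface text tells. Its arguments: {"type":"object","properties":{"series":{"type":"array","items":{"type":"array","items":{"type":"array","items":{"type":"number","minimum":-1,"maximum":1}}}}},"required":["series"]}

```bash
ls; mkdir -p pics
python3 - <<'E'
from station import r, viewer, spotter
import cv2
print(r.sense())
for n in ["side","top","wrist"]:
    p,d=viewer.capture(n); cv2.imwrite(f"pics/a_{n}.png",p[:,:,::-1])
    c=viewer.camera_params(n); print(n,c["mtx"].tolist(),c["pose"].round(4).tolist(), d.min(), d.max())
E
```

```text
pics
{'time_s': 0.0, 'joints': array([-5.07302451e+01,  2.20912364e+01,  3.78148426e-01, -2.78955278e-02,
       -6.84129543e+01, -1.48149515e+01]), 'joint_velocities': array([-0.0845569 ,  0.00023246, -0.00396878,  0.01482872,  0.03099399,
        0.15309884]), 'effort': array([-2.93784533e-04, -3.90661597e+01,  1.87407696e+01,  4.21976253e+00,
        1.09613483e-02, -1.86966099e-04]), 'tcp_pos': array([ 0.2585408 , -0.56850589,  0.29114614]), 'ee_rot': array([[-1.04193483e-03, -4.13810625e-01,  9.10362390e-01],
       [ 1.98959575e-03,  9.10360225e-01,  4.13811917e-01],
       [-9.99997478e-01,  2.24241819e-03, -1.25220163e-04]]), 'wrist_force': array([-0.30754283,  0.21590964, -0.26780152]), 'moment': array([ 0.03113439,  0.00137376, -0.02477056]), 'gripper_width': 0.9991850267218806}
side [[499.44245347056517, 0.0, 328.4147536497646], [0.0, 499.44245347056517, 196.36300680863403], [0.0, 0.0, 1.0]] [[-0.9273, -0.2698, 0.2594, 0.2287], [-0.374, 0.6944, -0.6148, 0.8353], [-0.0143, -0.6671, -0.7448, 1.0395], [0.0, 0.0, 0.0, 1.0]] 0.0 3.4459798
top [[398.8591025330221, 0.0, 316.47572336189216], [0.0, 398.8591025330221, 196.78111338036254], [0.0, 0.0, 1.0]] [[-0.0018, -0.9806, 0.1963, 0.3673], [-0.9998, -0.002, -0.0192, 0.0696], [0.0192, -0.1963, -0.9804, 1.1375], [0.0, 0.0, 0.0, 1.0]] 0.0 2.1191838
wrist [[309.70691628693146, 0.0, 315.8544047450518], [0.0, 309.70691628693146, 202.19817292254555], [0.0, 0.0, 1.0]] [[-0.4141, 0.8692, 0.2701, 0.1849], [0.9102, 0.395, 0.1244, -0.6021], [0.0015, 0.2974, -0.9547, 0.3836], [0.0, 0.0, 0.0, 1.0]] 0.0 1.3005642
```

View pics/a_top.png

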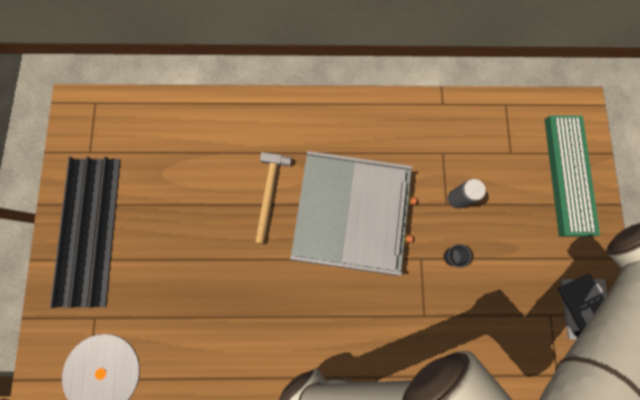

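View pics/a_side.png

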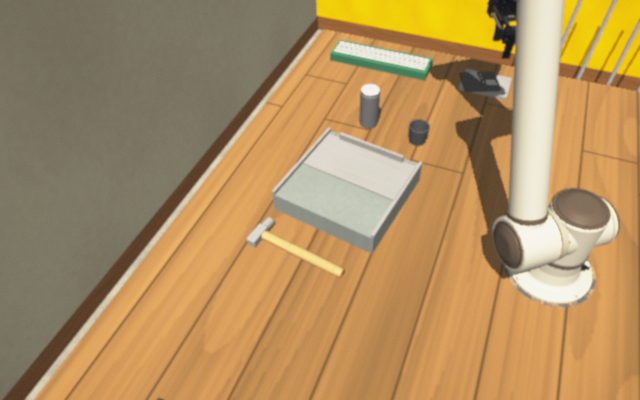

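```bash
cat > h.py <<'E'
from station import r, viewer, spotter
import cv2, numpy as np
def cloud(n,d,c=None):
    c=c or viewer.camera_params(n); K=c["mtx"];T=c["pose"]
    v,u=np.mgrid[:400,:640]; x=(u-K[0,2])/K[0,0];y=(v-K[1,2])/K[1,1]
    P=np.stack([x*d,y*d,d,np.ones_like(d)],-1)@T.T
    P=P[...,:3]; P[d==0]=np.nan; return P
E
python3 - <<'E'
from h import *
for n in ["top","side"]:
    p,d=viewer.capture(n); P=cloud(n,d)
    for t in ["box","cover","cover_lip","can","tin","hammer"]:
        f=spotter.trace(n,t)
        for q in f[:1]:
            m=q["mask"]; X=P[m]; X=X[~np.isnan(X[:,0])]
            print(n,t,round(q["conf"],2),np.round(q["centre"]),m.sum(),X.min(0).round(3),X.max(0).round(3),np.median(X,0).round(3))
    z=P[...,2]; m=(z>.05)&(z<.08)&(P[...,0]>.35)&(P[...,0]<.8)&(P[...,1]>-.25)&(P[...,1]<.3)
    n_,L,S,C=cv2.connectedComponentsWithStats(m.astype(np.uint8))
    i=1+S[1:,4].argmax(); X=P[L==i][:,:2].astype(np.float32)
    R=cv2.minAreaRect(X); print(R,cv2.boxPoints(R).round(4).tolist())
    # lip
    X=P[(z>.078)&(z<.1)&(P[...,0]>.4)&(P[...,0]<.75)&(P[...,1]>-.2)&(P[...,1]<.1)]
    print(len(X)); 
    if len(X)>5: R=cv2.minAreaRect(X[:,:2].astype(np.float32)); print(R,X.mean(0),cv2.boxPoints(R).round(4).tolist())
p,d=viewer.capture("top")
cv2.imwrite("pics/b.png",cv2.resize(p[120:300,230:500,::-1],None,fx=2.9,fy=2.9,interpolation=cv2.INTER_CUBIC))
E
```

```text
top box 0.66 [357. 211.] 11894 [ 0.374 -0.23  -0.001] [0.731 0.117 0.092] [ 0.537 -0.049  0.065]
top cover 0.58 [375. 214.] 5523 [ 0.387 -0.205  0.036] [ 0.679 -0.016  0.092] [ 0.528 -0.109  0.067]
top cover_lip 0.85 [375. 216.] 5497 [ 0.387 -0.198  0.034] [ 0.683 -0.019  0.092] [ 0.528 -0.109  0.067]
top can 0.92 [466. 194.] 712 [ 0.561 -0.391 -0.005] [ 0.618 -0.331  0.135] [ 0.583 -0.349  0.122]
top tin 0.78 [456. 256.] 530 [ 0.394 -0.39  -0.004] [ 0.461 -0.304  0.065] [ 0.426 -0.346  0.031]
top hammer 0.67 [272. 187.] 1018 [ 0.462  0.124 -0.003] [0.724 0.223 0.033] [0.617 0.187 0.024]
((0.541960597038269, -0.04983820021152496), (0.2977152466773987, 0.3007696568965912), 81.68743896484375) [[0.3716000020503998, -0.1754000037908554], [0.6692000031471252, -0.21889999508857727], [0.7123000025749207, 0.07569999992847443], [0.4147000014781952, 0.11919999867677689]]
285
((0.49776995182037354, -0.10058294236660004), (0.19137074053287506, 0.37689489126205444), 49.15827560424805) [ 0.5240102  -0.17152887  0.08642826] [[0.29260000586509705, -0.04969999939203262], [0.5777999758720398, -0.29620
[... 605 characters left out ...]
side hammer 0.98 [289. 244.] 1379 [ 0.461  0.123 -0.006] [0.739 0.22  0.032] [0.613 0.193 0.022]
((0.5424333214759827, -0.04899528622627258), (0.3013399541378021, 0.30406883358955383), 81.4018783569336) [[0.36959999799728394, -0.17520000040531158], [0.670199990272522, -0.2206999957561493], [0.7153000235557556, 0.07729999721050262], [0.4146000146865845, 0.12269999831914902]]
297
((0.6137999296188354, -0.11129957437515259), (0.36163991689682007, 0.16719920933246613), 39.105712890625) [ 0.51977408 -0.17144737  0.08465408] [[0.42080000042915344, -0.16050000488758087], [0.526199996471405, -0.29019999504089355], [0.8068000078201294, -0.06210000067949295], [0.7013999819755554, 0.06759999692440033]]
```

View pics/b.png

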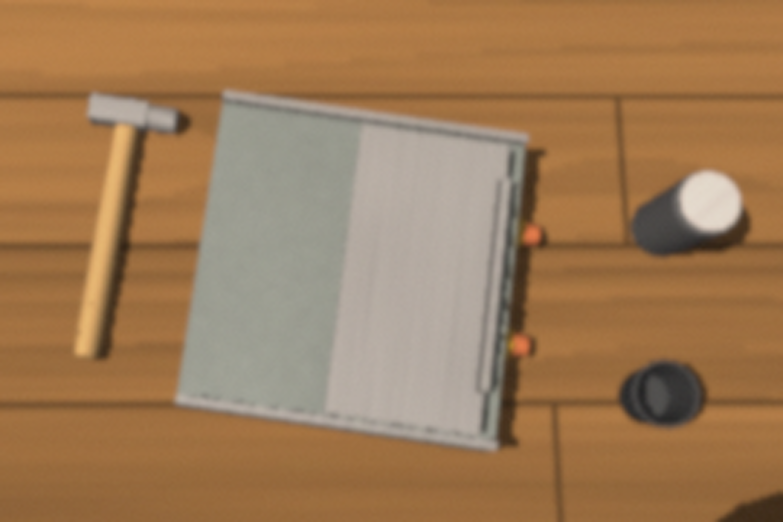

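```bash
cat >> h.py <<'E'
ex=np.array([.9895,-.1447,0]);ey=np.array([.1447,.9895,0]);O=np.array([.5421,-.1177,0])
def tobox(X): Y=X-O; return np.stack([Y@ex,Y@ey,Y[...,2]],-1)
def fromb(x,y,z): return O+ex*x+ey*y+np.array([0,0,z])
E
python3 - <<'E'
from h import *
for n in ["top","side"]:
    p,d=viewer.capture(n); B=tobox(cloud(n,d)); 
    m=(abs(B[...,0])<.09)&(abs(B[...,1]+.06)<.06)&(B[...,2]>.079)&(B[...,2]<.1)
    X=B[m]; print(n,len(X),np.percentile(X,[2,10,50,90,98],axis=0).round(4).tolist())
    for s in (-.08,-.04,0,.04,.08):
        Y=X[abs(X[:,0]-s)<.02]; print(s,Y.mean(0).round(4), Y[:,1].min().round(4),Y[:,1].max().round(4))
    # cover far edge / deck step
    m=(abs(B[...,0])<.12)&(B[...,1]>-.09)&(B[...,1]<.21); X=B[m]
    h=[(round(c,3),np.median(X[abs(X[:,1]-c)<.004][:,2]).round(4)) for c in np.arange(-.09,.2,.008)]
    print(h)
print("lip z",fromb(-.01,-.08,.087), fromb(-.01,-.1,.08))
E
```

```text
top 235 [[-0.0861, -0.0635, 0.0807], [-0.0739, -0.0628, 0.0831], [-0.0024, -0.0589, 0.0868], [0.0706, -0.0557, 0.0893], [0.0841, -0.0554, 0.0904]]
-0.08 [-0.0758 -0.0591  0.0864] -0.0637 -0.0553
-0.04 [-0.0411 -0.059   0.0867] -0.0632 -0.0551
0 [-0.0005 -0.059   0.0863] -0.0639 -0.0554
0.04 [ 0.0396 -0.0592  0.0867] -0.0634 -0.0554
0.08 [ 0.0746 -0.0593  0.0862] -0.0644 -0.0552
[(np.float64(-0.09), np.float64(0.034)), (np.float64(-0.082), np.float64(0.0602)), (np.float64(-0.074), np.float64(0.0619)), (np.float64(-0.066), np.float64(0.0869)), (np.float64(-0.058), np.float64(0.0836)), (np.float64(-0.05), np.float64(0.0674)), (np.float64(-0.042), np.float64(0.0673)), (np.float64(-0.034), np.float64(0.0672)), (np.float64(-0.026), np.float64(0.067)), (np.float64(-0.018), np.float64(0.0674)), (np.float64(-0.01), np.float64(0.0673)), (np.float64(-0.002), np.float64(0.0675)), (np.float64(0.006), np.float64(0.0673)), (np.float64(0.014), np.float64(0.0674)), (np.float64(0.022), np.float64(0.0672)), (np.float64(0.03), np.float64(0.0673)), (np.float64(0.038), np.float64(0.0674)), (np.float64(0.0
[... 2080 characters left out ...]
), (np.float64(0.086), np.float64(0.0621)), (np.float64(0.094), np.float64(0.0619)), (np.float64(0.102), np.float64(0.0621)), (np.float64(0.11), np.float64(0.0616)), (np.float64(0.118), np.float64(0.0623)), (np.float64(0.126), np.float64(0.0624)), (np.float64(0.134), np.float64(0.0622)), (np.float64(0.142), np.float64(0.0619)), (np.float64(0.15), np.float64(0.0621)), (np.float64(0.158), np.float64(0.0619)), (np.float64(0.166), np.float64(0.062)), (np.float64(0.174), np.float64(0.0619)), (np.float64(0.182), np.float64(0.0622)), (np.float64(0.19), np.float64(0.062)), (np.float64(0.198), np.float64(0.0619))]
  return _methods._mean(a, axis=axis, dtype=dtype,
  ret = ret.dtype.type(ret / rcount)
```

Request:
move_arm:
  series:
    - [[0,0,-0.5,0.4,0.5,0,0],[0,0,-0.5,0.56,0.73,0,0],[0,0,-0.5,0.56,0.73,0,0],[0,0,-0.5,0.56,0.73,0,0],[0,0,-0.5,0.56,0.73,0,0],[0,0,-0.5,0.56,0.73,0,0],[0,0,-0.5,0.56,0.73,0,0],[0,0,-0.5,0.4,0.5,0,0],[0,0,0,0,0,0,0]]

```text
time_s: 2.12
tcp_pos: [0.5147, -0.236, 0.2928]
ee_rot: [[0.003, 0.152, 0.988], [-0.002, 0.988, -0.152], [-1.0, -0.002, 0.003]]
wrist_force: [-0.2, -0.8, 0.3]
gripper_width: 0.064
```

```bash
cat >> h.py <<'E'
def st():
    s=r.sense(); R=s["ee_rot"]; b=tobox(s["tcp_pos"])
    print("t",s["time_s"],"tcp",s["tcp_pos"].round(4),"box",b.round(4),"yaw(y)",np.degrees(np.arctan2(R[1,1],R[0,1])).round(1),"x",R[:,0].round(3),"F",s["wrist_force"].round(1),s["gripper_width"])
    return s
E
python3 - <<'E'
from h import *
s=st(); print((fromb(0,-.1,.145)-s["tcp_pos"])/.06)
E
```

```text
t 2.125 tcp [ 0.5147 -0.236   0.2928] box [-0.01   -0.121   0.2928] yaw(y) 81.3 x [ 0.003 -0.002 -1.   ] F [-0.2 -0.8  0.3] 0.06413258741868873
[ 0.21613231  0.32171362 -2.46323236]
```

Request:
move_arm:
  series:
    - [[0,0,0,0.1,0.16,-0.7,0],[0,0,0,0.1,0.16,-0.8,0],[0,0,0,0,0,-0.6,0],[0,0,0,0,0,-0.3,0],[0,0,0,0,0,0,0]]

```text
time_s: 2.75
tcp_pos: [0.5251, -0.2194, 0.1467]
ee_rot: [[0.006, 0.151, 0.988], [-0.004, 0.988, -0.151], [-1.0, -0.003, 0.006]]
wrist_force: [-0.3, 0.4, -0.2]
gripper_width: 0.005
```

Run:
```python
from h import *
s=st(); print((fromb(0,-.1,.145)-s["tcp_pos"])/.06)
p,d=viewer.capture("wrist"); cv2.imwrite("pics/c.png",p[:,:,::-1])
```

```text
t 2.75 tcp [ 0.5251 -0.2194  0.1467] box [-0.0021 -0.1031  0.1467] yaw(y) 81.3 x [ 0.006 -0.004 -1.   ] F [-0.3  0.4 -0.2] 0.005421290329349891
[ 0.04206576  0.04547314 -0.02806396]
```

View pics/c.png

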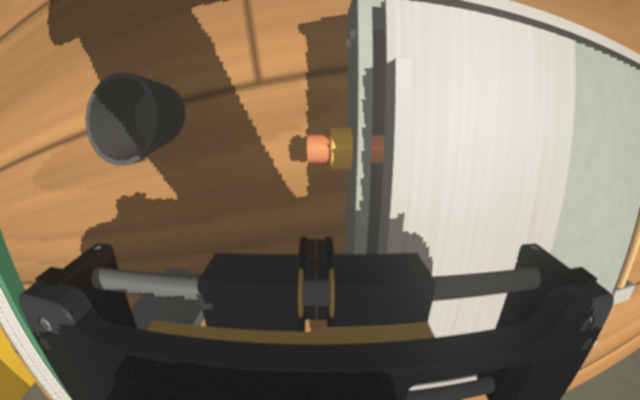

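Request:
move_arm:
  series:
    - [[0,0,0,0.03,0.1,-0.04,0],[0,0,0,0.03,0.16,0,0],[0,0,0,0.025,0.16,0,0],[0,0,0,0.025,0.16,0,0],[0,0,0,0.025,0.16,0,0],[0,0,0,0.025,0.16,0,0],[0,0,0,0.025,0.16,0,0],[0,0,0,0.025,0.16,0,0]]

```text
time_s: 3.8
tcp_pos: [0.5398, -0.1435, 0.1486]
ee_rot: [[0.013, 0.151, 0.988], [-0.007, 0.989, -0.151], [-1.0, -0.005, 0.014]]
wrist_force: [0.2, -3.5, -0.7]
gripper_width: 0.007
```

Run:
```python
from h import *
s=st()
```

```text
t 3.8 tcp [ 0.5398 -0.1435  0.1486] box [ 0.0015 -0.0259  0.1486] yaw(y) 81.3 x [ 0.013 -0.007 -1.   ] F [ 0.2 -3.5 -0.7] 0.006699144060045656
```

Request:
move_arm:
  series:
    - [[0.02,0.04,0,0.022,0.16,-0.03,0],[0.02,0.04,0,0.022,0.16,-0.03,0],[0.02,0.04,0,0.022,0.16,-0.03,0],[0,0,0,0.022,0.16,-0.02,0],[0,0,0,0.022,0.16,-0.01,0],[0,0,0,0.015,0.1,0,0],[0,0,0,0.015,0.1,0,0]]

```text
time_s: 4.68
tcp_pos: [0.5498, -0.0791, 0.1424]
ee_rot: [[-0.002, 0.15, 0.989], [0.001, 0.989, -0.15], [-1.0, 0.0, -0.003]]
wrist_force: [0.3, -4.5, 2.6]
gripper_width: 0.008
```

Run:
```python
from h import *
s=st()
```

```text
t 4.675 tcp [ 0.5498 -0.0791  0.1424] box [0.002  0.0393 0.1424] yaw(y) 81.4 x [-0.002  0.001 -1.   ] F [ 0.3 -4.5  2.6] 0.008402364664180704
```

Request:
move_arm:
  series:
    - [[0,0,0,0.01,0.08,0.01,0],[0,0,0,0.01,0.08,0,0],[0,0,0,0.01,0.08,0,0]]

```text
time_s: 5.05
tcp_pos: [0.5507, -0.0735, 0.1426]
ee_rot: [[-0.009, 0.147, 0.989], [-0.015, 0.989, -0.147], [-1.0, -0.016, -0.007]]
wrist_force: [2.6, -25.2, -0.6]
gripper_width: 0.003
```

Run:
```python
from h import *
s=st()
```

```text
t 5.05 tcp [ 0.5507 -0.0735  0.1426] box [0.0021 0.0449 0.1426] yaw(y) 81.5 x [-0.009 -0.015 -1.   ] F [  2.6 -25.2  -0.6] 0.0028861962805387976
```

Request:
move_arm:
  series:
    - [[0,0,0,-0.02,-0.2,0,0],[-0.05,0,0,-0.03,-0.25,0.05,0],[-0.05,-0.05,0,0,0,0.5,0],[0,0,0,0,-0.1,0.8,0],[0,0,0,-0.1,-0.5,0.6,0],[0,0,0,-0.1,-0.6,0,0],[0,0,0,-0.1,-0.6,0,0],[0,0,0,0,0,0,0]]

```text
time_s: 6.05
tcp_pos: [0.5277, -0.2107, 0.2632]
ee_rot: [[-0.001, 0.148, 0.989], [-0.025, 0.989, -0.148], [-1.0, -0.025, 0.003]]
wrist_force: [0.3, 0.9, -0.6]
gripper_width: 0.007
```

Run:
```python
from h import *
s=st()
for n in ["top","side"]:
    p,d=viewer.capture(n); P=cloud(n,d); B=tobox(P)
    m=(abs(B[...,0])<.09)&(abs(B[...,1]-.04)<.06)&(B[...,2]>.079)&(B[...,2]<.095)
    X=B[m]; print(n,len(X),np.percentile(X,[5,50,95],axis=0).round(4).tolist())
    for t in ["marked_hub","marked_tip","handle_marked","plain_hub","plain_tip"]:
        for q in spotter.trace(n,t)[:2]:
            Y=B[q["mask"]]; Y=Y[~np.isnan(Y[:,0])]
            print(n,t,round(q["conf"],2),np.round(q["centre"]),len(Y),np.median(Y,0).round(3))
    c=p[140:290,280:430] if n=="top" else p[100:260,260:440]
    cv2.imwrite(f"pics/d_{n}.png",cv2.resize(c[:,:,::-1],None,fx=3.7,fy=3.7,interpolation=cv2.INTER_CUBIC))
p,d=viewer.capture("wrist"); cv2.imwrite("pics/d_wrist.png",p[:,:,::-1])
```

```text
t 6.05 tcp [ 0.5277 -0.2107  0.2632] box [-0.0008 -0.0941  0.2632] yaw(y) 81.5 x [-0.001 -0.025 -1.   ] F [ 0.3  0.9 -0.6] 0.007080437456150973
top 15 [[-0.0872, 0.059, 0.0795], [-0.0738, 0.0608, 0.0847], [-0.0462, 0.0613, 0.0898]]
side 256 [[-0.082, 0.0514, 0.0801], [-0.0048, 0.0578, 0.0856], [0.0784, 0.0618, 0.0899]]
side marked_hub 0.71 [342. 156.] 170 [0.051 0.004 0.056]
side marked_tip 0.55 [344. 159.] 153 [0.051 0.004 0.056]
side handle_marked 0.7 [343. 157.] 161 [0.052 0.002 0.056]
side handle_marked 0.45 [382. 169.] 99 [-0.059 -0.005  0.054]
side plain_hub 0.58 [378. 172.] 124 [-0.059 -0.011  0.054]
side plain_tip 0.53 [378. 174.] 95 [-0.059 -0.01   0.054]
```

View pics/d_top.png

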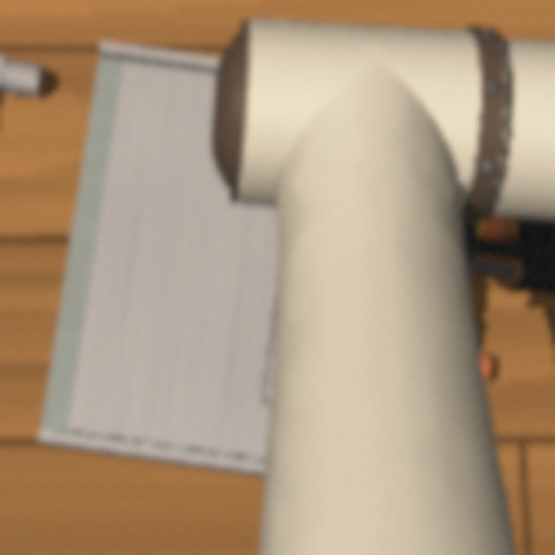

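View pics/d_wrist.png

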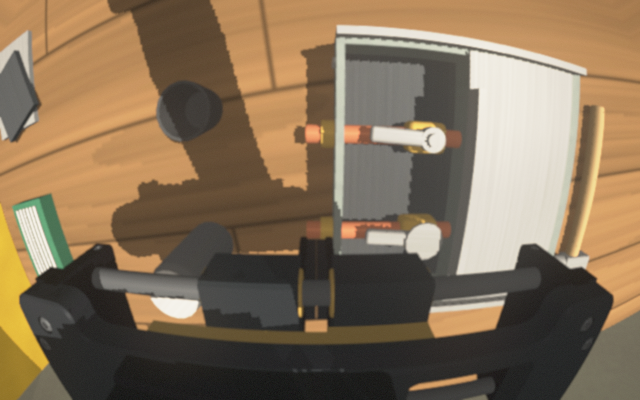

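```bash
cat >> h.py <<'E'
def wcloud(d):
    c=viewer.camera_params("wrist"); K=c["mtx"];T=c["pose"]
    v,u=np.mgrid[:400,:640]; a=(u-K[0,2])/K[0,0];b=(v-K[1,2])/K[1,1]
    th=np.hypot(a,b); s=np.tan(th)/np.maximum(th,1e-9)
    P=np.stack([a*s*d,b*s*d,d,np.ones_like(d)],-1)@T.T
    P=P[...,:3]; P[(d==0)|(th>1.3)]=np.nan; return P
def handles(n):
    p,d=viewer.capture(n); B=tobox(wcloud(d) if n=="wrist" else cloud(n,d))
    for nm,hx in (("marked",.055),("plain",-.055)):
        m=(abs(B[...,0]-hx+ (.02 if nm=="marked" else 0))<(.075 if nm=="marked" else .035))&(B[...,1]>-.06)&(B[...,1]<.045)&(B[...,2]>.046)&(B[...,2]<.064)
        if nm=="marked": m&=B[...,0]>-.02
        X=B[m]; print(n,nm,len(X))
        if len(X)<10: continue
        print("  range",np.percentile(X,[2,98],axis=0).round(4).tolist())
        far=X[np.hypot(X[:,0]-hx,X[:,1]-.02)>.028]
        if len(far)>5:
            c=far.mean(0); print("  bar mean",c.round(4),"ang",np.degrees(np.arctan2(-(c[0]-hx),-(c[1]-.02))).round(1))
            R=cv2.minAreaRect(far[:,:2].astype(np.float32)); print("  rect",R)
    return p,d,B
E
python3 - <<'E'
from h import *
for n in ["side","wrist"]: handles(n)
E
```

```text
side marked 149
  range [[0.0354, -0.0418, 0.0488], [0.0721, 0.0255, 0.0614]]
  bar mean [ 0.0507 -0.0253  0.0529] ang 5.5
  rect ((0.05094079673290253, -0.025220077484846115), (0.018027424812316895, 0.03665328770875931), 4.080971717834473)
side plain 113
  range [[-0.0665, -0.0449, 0.0483], [-0.0458, 0.0237, 0.0605]]
  bar mean [-0.0588 -0.0249  0.0527] ang 4.9
  rect ((-0.05858725309371948, -0.02703114226460457), (0.03848046809434891, 0.01741723157465458), 83.04124450683594)
wrist marked 1647
  range [[0.0361, -0.0422, 0.0481], [0.0728, 0.0389, 0.0591]]
  bar mean [ 0.0513 -0.026   0.0527] ang 4.7
  rect ((0.05208757519721985, -0.02536013536155224), (0.037269227206707, 0.016866013407707214), 85.61614990234375)
wrist plain 1335
  range [[-0.0653, -0.0424, 0.0492], [-0.0438, 0.0317, 0.0594]]
  bar mean [-0.0571 -0.0262  0.0532] ang 2.6
  rect ((-0.056948281824588776, -0.02547508291900158), (0.03676562011241913, 0.01680154725909233), 86.5252685546875)
```

View pics/d_side.png

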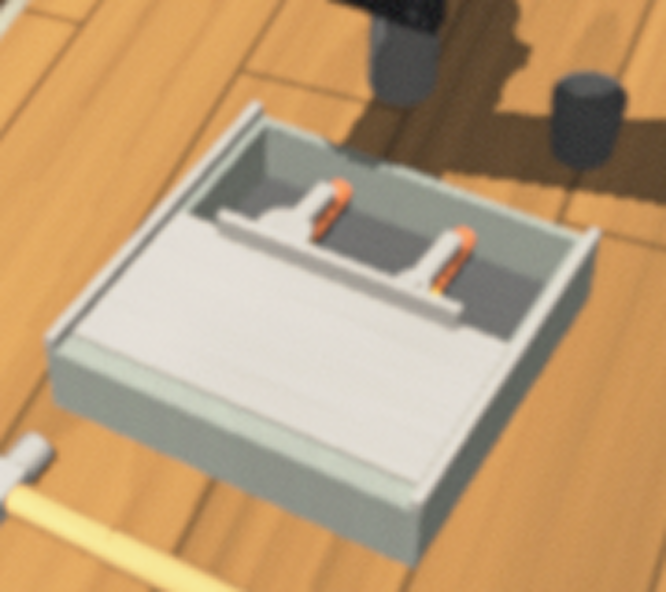

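Request:
move_arm:
  series:
    - [[0.06,0,0,0.4,0.2,0,0],[0.06,0,0,0.6,0.3,0,0],[0.06,0,0,0.5,0.27,-0.3,0],[0,0,0,0.25,0.12,-0.3,0],[0,0,0,0,0,0,0],[0,0,0,0,0,0,0]]

```text
time_s: 7.55
tcp_pos: [0.6345, -0.1554, 0.226]
ee_rot: [[-0.002, 0.147, 0.989], [-0.0, 0.989, -0.147], [-1.0, -0.001, -0.002]]
wrist_force: [-0.3, -0.6, 0.2]
gripper_width: 0.006
```

Run:
```python
from h import *
s=st(); print((fromb(.092,-.028,.115)-s["tcp_pos"])/.06)
p,d,B=handles("wrist"); cv2.imwrite("pics/e.png",p[:,:,::-1])
```

```text
t 7.55 tcp [ 0.6345 -0.1554  0.226 ] box [ 0.0969 -0.0239  0.226 ] yaw(y) 81.6 x [-0.002 -0.    -1.   ] F [-0.3 -0.6  0.2] 0.005667278997969998
[-0.09081217 -0.05597932 -1.85023386]
wrist marked 2894
  range [[0.0367, -0.0403, 0.051], [0.0744, 0.0399, 0.059]]
  bar mean [ 0.0521 -0.0253  0.0532] ang 3.6
  rect ((0.05279188230633736, -0.025119202211499214), (0.036380257457494736, 0.016153793781995773), 87.1799545288086)
wrist plain 1831
  range [[-0.0648, -0.0414, 0.0478], [-0.0426, 0.0317, 0.0593]]
  bar mean [-0.0558 -0.0254  0.053 ] ang 1.0
  rect ((-0.05702456086874008, -0.025307320058345795), (0.036268118768930435, 0.016403093934059143), 87.77942657470703)
```

View pics/e.png

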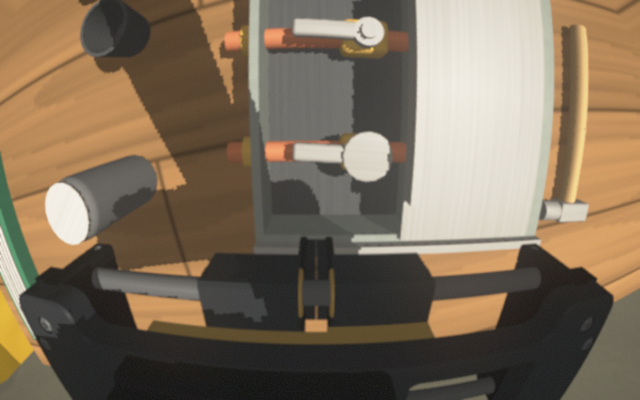

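Request:
move_arm:
  series:
    - [[0,0,0,-0.09,-0.06,-0.5,0],[0,0,0,0,0,-0.5,0],[0,0,0,0,0,-0.4,0],[0,0,0,0,0,-0.2,0],[0,0,0,0,0,0,0]]

```text
time_s: 8.22
tcp_pos: [0.6273, -0.162, 0.1341]
ee_rot: [[0.007, 0.15, 0.989], [-0.001, 0.989, -0.15], [-1.0, -0.0, 0.007]]
wrist_force: [0.1, 0.1, 0.1]
gripper_width: 0.001
```

Run:
```python
from h import *
s=st(); print((fromb(.09,-.028,.115)-s["tcp_pos"])/.06)
hub=np.array([.0545,.019])
for t in [4,15,30,45,60,75,90]:
    a=np.radians(t); u=np.array([-np.sin(a),-np.cos(a)]);n=np.array([np.cos(a),-np.sin(a)])
    c=hub+.046*u+(.008+.0095*np.cos(a)+.015*np.sin(a))*n
    print(t,c.round(4),fromb(c[0],c[1],.115).round(4))
```

```text
t 8.225 tcp [ 0.6273 -0.162   0.1341] box [ 0.0907 -0.0315  0.1341] yaw(y) 81.4 x [ 0.007 -0.001 -1.   ] F [0.1 0.1 0.1] 0.0013067128389694714
[-0.0030941   0.05969957 -0.31808677]
4 [ 0.0698 -0.0282] [ 0.6071 -0.1557  0.115 ]
15 [ 0.0629 -0.0309] [ 0.5999 -0.1574  0.115 ]
30 [ 0.052  -0.0327] [ 0.5889 -0.1576  0.115 ]
45 [ 0.0399 -0.0314] [ 0.577  -0.1546  0.115 ]
60 [ 0.0275 -0.0263] [ 0.5655 -0.1477  0.115 ]
75 [ 0.0165 -0.017 ] [ 0.556  -0.1369  0.115 ]
90 [ 0.0085 -0.004 ] [ 0.5499 -0.1229  0.115 ]
```

Request:
move_arm:
  series:
    - [[0,0.03,0,0,0.05,-0.25,0],[0,0.02,0,0,0,-0.1,0],[0,0,0,0,0,0,0]]

```text
time_s: 8.6
tcp_pos: [0.6284, -0.159, 0.1142]
ee_rot: [[0.004, 0.15, 0.989], [-0.002, 0.989, -0.15], [-1.0, -0.001, 0.004]]
wrist_force: [0.8, -0.7, -0.0]
gripper_width: 0.002
```

Run:
```python
from h import *
s=st(); print((fromb(.0698,-.028,.115)-s["tcp_pos"])/.06)
```

```text
t 8.6 tcp [ 0.6284 -0.159   0.1142] box [ 0.0913 -0.0284  0.1142] yaw(y) 81.4 x [ 0.004 -0.002 -1.   ] F [ 0.8 -0.7 -0. ] 0.0023744256556262437
[-0.35430925  0.05802737  0.01314783]
```

Now approach and start turning the handle.

Request:
move_arm:
  series:
    - [[0,0.01,0,-0.13,0.02,0,0],[0,0.01,0,-0.13,0.02,0,0],[0,0,0,-0.13,0.0,0,0],[0,0,0,-0.13,-0.01,0,0],[0,0,0,-0.13,-0.01,0,0]]

```text
time_s: 9.22
tcp_pos: [0.5927, -0.1572, 0.1169]
ee_rot: [[0.017, 0.148, 0.989], [-0.002, 0.989, -0.148], [-1.0, 0.0, 0.017]]
wrist_force: [4.3, 1.0, -0.7]
gripper_width: 0.006
```

Run:
```python
from h import *
s=st()
```

```text
t 9.225 tcp [ 0.5927 -0.1572  0.1169] box [ 0.0557 -0.0318  0.1169] yaw(y) 81.5 x [ 0.017 -0.002 -1.   ] F [ 4.3  1.  -0.7] 0.006050446662613758
```

Request:
move_arm:
  series:
    - [[0,0.05,0,-0.13,0.01,-0.02,0],[0,0.05,0,-0.13,0.05,-0.02,0],[0,0.03,0,-0.11,0.07,-0.02,0],[0,0.02,0,-0.1,0.08,-0.01,0]]

```text
time_s: 9.72
tcp_pos: [0.5646, -0.1451, 0.1149]
ee_rot: [[0.001, 0.147, 0.989], [-0.005, 0.989, -0.147], [-1.0, -0.004, 0.002]]
wrist_force: [3.8, -2.7, 0.9]
gripper_width: 0.006
```

Run:
```python
from h import *
s=st()
handles("side")
```

```text
t 9.725 tcp [ 0.5646 -0.1451  0.1149] box [ 0.0263 -0.0238  0.1149] yaw(y) 81.5 x [ 0.001 -0.005 -1.   ] F [ 3.8 -2.7  0.9] 0.005611825935859123
side marked 143
  range [[-0.0001, -0.0283, 0.0468], [0.0738, 0.0248, 0.0609]]
  bar mean [ 0.0136 -0.0094  0.053 ] ang 54.7
  rect ((0.019301891326904297, -0.007346536964178085), (0.03933919966220856, 0.02945961244404316), 42.347713470458984)
side plain 113
  range [[-0.0661, -0.0398, 0.0479], [-0.0446, 0.0241, 0.0599]]
  bar mean [-0.0591 -0.0244  0.0529] ang 5.3
  rect ((-0.05814383178949356, -0.0271360594779253), (0.03799894452095032, 0.01637653261423111), 85.883056640625)
```

Request:
move_arm:
  series:
    - [[0,0,0,-0.08,0.08,0,0],[0,0,0,-0.08,0.09,0,0],[0,0,0,-0.05,0.1,0,0],[0,0,0,-0.04,0.1,0,0]]

```text
time_s: 10.28
tcp_pos: [0.5448, -0.1215, 0.1133]
ee_rot: [[-0.008, 0.148, 0.989], [-0.005, 0.989, -0.148], [-1.0, -0.006, -0.007]]
wrist_force: [2.3, -2.9, -0.3]
gripper_width: 0.007
```

Run:
```python
from h import *
s=st()
```

```text
t 10.275 tcp [ 0.5448 -0.1215  0.1133] box [ 0.0032 -0.0034  0.1133] yaw(y) 81.5 x [-0.008 -0.005 -1.   ] F [ 2.3 -2.9 -0.3] 0.0069920411015818645
```

Request:
move_arm:
  series:
    - [[0,0,0,0.03,0.06,0.01,0],[0,0,0,0.02,0.06,0,0],[0,0,0,0.02,0.06,0,0]]

```text
time_s: 10.65
tcp_pos: [0.5451, -0.113, 0.1131]
ee_rot: [[-0.02, 0.147, 0.989], [-0.01, 0.989, -0.147], [-1.0, -0.013, -0.019]]
wrist_force: [1.5, -26.9, -0.2]
gripper_width: 0.003
```

Run:
```python
from h import *
s=st()
```

```text
t 10.65 tcp [ 0.5451 -0.113   0.1131] box [0.0023 0.0051 0.1131] yaw(y) 81.6 x [-0.02 -0.01 -1.  ] F [  1.5 -26.9  -0.2] 0.00302456357068721
```

Request:
move_arm:
  series:
    - [[0,0,0,-0.02,-0.2,0,0],[0,0,0,-0.04,-0.25,0.05,0],[0.02,-0.05,0,0,0,0.5,0],[0.02,-0.05,0,0,0,0.8,0],[0,0,0,-0.2,-0.3,0.8,0],[0,0,0,-0.4,-0.7,0.2,0],[0,0,0,-0.4,-0.7,0,0],[0,0,0,0,0,0,0],[0,0,0,0,0,0,0]]

```text
time_s: 11.78
tcp_pos: [0.4776, -0.2456, 0.2582]
ee_rot: [[-0.007, 0.149, 0.989], [0.0, 0.989, -0.149], [-1.0, -0.001, -0.007]]
wrist_force: [-0.1, 1.0, -0.3]
gripper_width: 0.002
```

Run:
```python
from h import *
s=st()
for n in ["side","wrist"]:
    p,d,B=handles(n); cv2.imwrite(f"pics/f_{n}.png",p[:,:,::-1])
    m=(abs(B[...,0])<.09)&(abs(B[...,1]-.05)<.05)&(B[...,2]>.079)&(B[...,2]<.095)
    X=B[m]; print("lip",len(X),np.percentile(X,[5,50,95],axis=0).round(4).tolist())
P=cloud("side",viewer.capture("side")[1])
for t in ["can","tin","hammer"]:
    for q in spotter.trace("side",t)[:1]: print(t,q["conf"],np.nanmedian(P[q["mask"]],0).round(3))
```

```text
t 11.775 tcp [ 0.4776 -0.2456  0.2582] box [-0.0453 -0.1359  0.2582] yaw(y) 81.4 x [-0.007  0.    -1.   ] F [-0.1  1.  -0.3] 0.0017389328843322343
side marked 123
  range [[-0.0068, 0.0005, 0.0501], [0.0744, 0.025, 0.0613]]
  bar mean [0.0088 0.0173 0.0536] ang 86.6
  rect ((0.008367904461920261, 0.017095837742090225), (0.03558593615889549, 0.010294698178768158), 0.5518897771835327)
side plain 115
  range [[-0.066, -0.0408, 0.0474], [-0.0447, 0.0243, 0.0615]]
  bar mean [-0.0594 -0.0245  0.0531] ang 5.6
  rect ((-0.058729272335767746, -0.026092274114489555), (0.034460458904504776, 0.01600782200694084), 85.24488067626953)
lip 270 [[-0.0819, 0.0517, 0.08], [-0.0039, 0.0581, 0.0856], [0.0798, 0.0617, 0.0896]]
wrist marked 911
  range [[-0.0093, 0.0031, 0.0469], [0.0513, 0.0378, 0.0589]]
  bar mean [0.0077 0.0198 0.0525] ang 89.7
  rect ((0.009123489260673523, 0.021036481484770775), (0.016350535675883293, 0.037707552313804626), 87.99253845214844)
wrist plain 1170
  range [[-0.0656, -0.0423, 0.0476], [-0.0441, 0.0313, 0.0593]]
  bar mean [-0.0579 -0.0262  0.0529] ang 3.6
  rect ((-0.056942448019981384, -0.025377539917826653), (0.03569893538951874, 0.01682690903544426), 87.49200439453125)
lip 1268 [[-0.0838, 0.0532, 0.08], [-0.0247, 0.0551, 0.0862], [0.0799, 0.0612, 0.0876]]
can 0.83 [ 0.587 -0.34   0.076]
tin 0.82 [ 0.422 -0.326  0.04 ]
hammer 0.9 [0.616 0.193 0.023]
```

View pics/f_wrist.png

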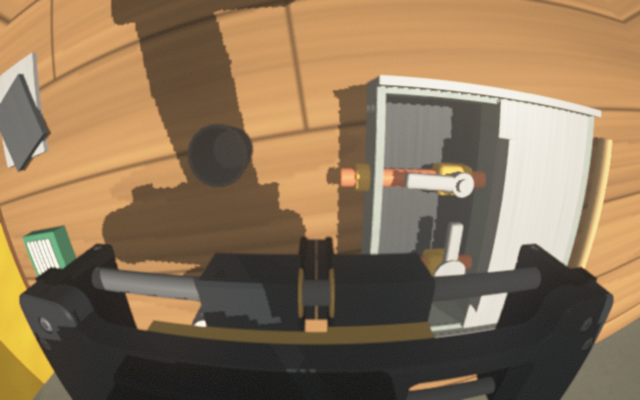

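View pics/f_side.png

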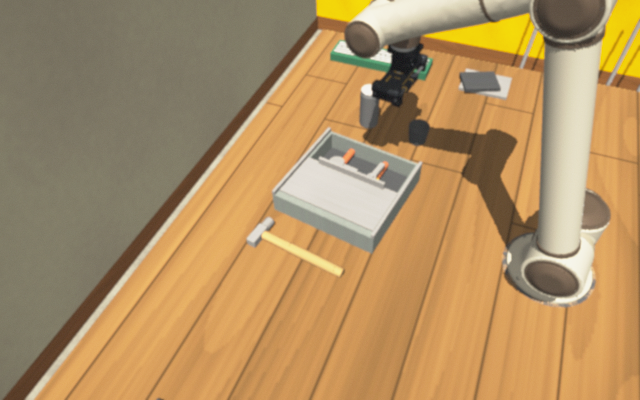

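Run:
```python
from h import *
st(); print(r.finish_job())
```

```text
t 12.075 tcp [ 0.4781 -0.2449  0.2578] box [-0.0449 -0.1351  0.2578] yaw(y) 81.6 x [-0.008  0.    -1.   ] F [ 0.8 -0.3  0.3] 0.007512401810717791
the job is handed in; nothing more can be done
None
```

I pushed the cover aside by its lip until it stopped, then pushed the disc-marked handle (the one on the box's +x side) round to its stop. I used closed fingers throughout and handed the job in at about 12 s.

- **Cover:** it moved 117 mm, from a start that looked about 13 mm open, and the force rose to about 25 N at the stop. It was in the same place when I checked again after the handle was shut.
- **Marked handle:** the force rose to about 27 N at its stop. The wrist camera puts it at 88–90°. The side camera gave 86.6°, but the lip partly hides the bar from that side, so I trust the wrist reading.
- **Left alone:** the other handle reads the same as before, to within about 1° from the same camera. The tin cup, hammer and can are within about 4 mm of where they started, which is measurement noise for the cup and hammer. The can was partly hidden, so its height reading differs.
- **At hand-in:** the gripper was raised well clear and touching nothing. The highest wrist force I saw, read at the end of each move, was about 27 N.

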